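Seat the glaze jar in its bracing stand and unscrew the tight cap

ROBOT

A 6-joint arm with a two-finger parallel gripper is mounted at the origin on the work surface. World frame = base frame: x ahead of the robot, y to its left, z up, the work surface at z = 0. Lengths are in m, angles in rad, forces in N, time in s.
With the tool pointing down it reaches from about 0.35 to 0.85 m from the base axis. Payload 8.1 kg.
Tool frame: the origin (TCP) lies at the very end of the fingers, on their centre line; the grasp point (between the pads) lies arm.hold_point_z behind it (arm.hold_point_z is the distance from the TCP to the grasp point, in m); z points along the fingers, y is the line along which they close (so a half turn about z gives the same grasp; the last joint's range is limited). The gripper opens to 93 mm and grips with 3 to 60 N. Pads are 15 mm wide; open, the fingers measure 128 mm over their backs; the gripper's body (75 mm by 188 mm) begins 65 mm behind the grasp point.
Start: joints at [-1.24, 0.13, 1.488, -0, 1.523, -0.085], TCP at [0.242, -0.549, 0.194] pointing down, gripper open.
Joint ranges: [-2.96, 2.96], [-0.89, 2.26], [0.02, 2.5], [-1.34, 4.48], [0, 2.73], [-2.66, 2.66]. Speed limits (rad/s): [2.39, 2.39, 2.79, 3.14, 3.14, 3.14].

INTERFACE

Orientations are given as a unit quaternion [x, y, z, w].
In Python, from bench import arm gives the robot as it stands.
- The arm moves only by the shell command python3 -m crank 'ROWS' [FORCE]. ROWS is JSON, a list of rows, each an object of numbers: "ax", "ay", "az": the turn, a rotation vector about the tool's x, y, z in degrees; "x", "y", "z": the shift along the tool's x, y, z in m; "fingers": the gripper's target within -1 to 1 (shut at 1, half-way at 0, fully open at -1). In form: [{"ax": .., "ay": .., "az": .., "x": .., "y": .., "z": .., "fingers": ..}, ...]. A call has exactly 8 rows; each row is the pose to reach, as a shift and turn from the pose commanded when the call began, along the tool's axes at that moment; what a row does not reach only later rows make up. A row lasts 1/8 s, in which the tool goes at most 62.5 mm and 10.7 degrees, less where a joint would pass 70% of its speed; a pose out of reach is approached as far as the arm can. A call with a gripper value outside its range is refused whole. The fingers move at their own pace and stop on an object; FORCE is the grip in N (left out, the last holds). Time passes only in rows, so rows that repeat a pose let the fingers close, or fill a call up. It gives the time, the measured TCP pose, the force, the opening and the grip force at its end, in the units of the state.
- arm.state(): the state, without advancing time (a new reading comes with each control period).
- arm.grab_frame(name): name is "side" or "top"; returns the picture (384x512x3 uint8, red, green, blue); there is no depth.
- arm.get_calibration(name): a dict with "vfov" (degrees; the focal length in pixels is half the picture's height over the tangent of half this angle, whatever the lens; pixels are square), "cx", "cy" (the principal point, pixels), "T" (4x4, takes a point from camera to world coordinates). Camera axes: x right, y down, z forward; pixel columns grow to the right and rows downward; lengths in m; the calibration is good to about 2 mm. A picture is of the moment at which its call begins. get_calibration takes no time and is no camera call.
- arm.close_job(): hands the job in; it is judged then, once.
The state is a dict: "clock": time; "joints": joint angles; "qd": joint speeds; "joint_efforts": joint torques, N m; "eef_pos": TCP position; "ee_rot": TCP orientation; "ft_force": force on the tool from outside, world axes, zero at the start; "moment": the same for the moment, N m; "width": finger opening in m; "grip_force": force on a finger pad.
Only numpy, scipy, OpenCV 4.12 (cv2) and the standard library are available. Lean on these libraries where they do the work, as an engineer would, in place of code of your own. Each camera call takes 0.05 s, during which the arm holds its last target. There are 200 camera calls.

TASK

Set the square glaze jar, cap still screwed on tight, squarely down into the socket of the raised wooden stand, which keeps it from turning. With the jar seated there, unscrew the tight cap anticlockwise only until its thread lets go, then lift it straight up and finish still holding it, level and centred just above the open jar (about 2 cm clear of the mouth), with the jar left seated in the stand. Leave the bowl, cup, dish, rib and brush where they are.

Things in the scene. Friction and masses are not known exactly. Their poses are not given: they have to be found in the camera images.
- jar: Loose square white stoneware jar, pale green band, 0.3 to 0.5 kg. Body 60 x 60 mm, flat shoulder at 70 mm; neck radius 17 mm (thread lugs to 22 mm) up to the mouth at 95 mm. Origin: centre of underside; z up, x, y square to the sides; yellow dab on the +x face. It can be lifted and carried by its tight cap. On a plain surface it turns along with the cap; in the stand's socket it cannot.
- jar_mouth (a point): Centre of the jar's mouth, 95 mm above its underside. A black sprung sealing plug, radius 14 mm, fills the mouth: it pushes the tight cap up with about 14 N (that makes it tight), and once the cap is off its top stands 7 mm above this point.
- cap: Dark navy twelve-sided screw cap, 60 g, 54 mm across flats, 28 mm tall, flat top; flats face its own x axis and every 30 degrees from there. Origin: centre of the skirt's lower edge; z up. Screwed tight, this is 74 mm above the jar's underside (4 mm over the shoulder; cap top at 102 mm) and the cap's x axis (yellow dab at its edge) is within 3 degrees of the jar's x axis.
- cap_mark (a point): Yellow dab on the cap's top, 22 mm from its axis along cap +x. Interrupted thread, three lugs: turned anticlockwise from above (0.2 to 0.5 N m) the cap rises 3 mm and lets go after 44 degrees relative to the jar; it lifts straight off anywhere from 44 to 86 degrees, where it meets a stop. Before that it cannot be pulled off; clockwise it is stopped almost at once.
- stand: Raised light-wood stand fixed to the tray: 100 mm square foot, narrow column, square socket on top, 65 x 65 mm inside. Origin: centre of underside, on the tray floor; z up, x, y square to the socket. Socket floor at 40 mm, upright walls to 52 mm, flared lips to about 60 mm, about 90 mm wide outside. The jar fits in any of its four quarter turns, with about 5 degrees of play either way.
- tray: Wooden slide-out tray, 460 (x) x 580 (y) mm, fixed in this job, pulled out on its rails by a varying amount. Origin: centre, at shelf level; its floor is 22 mm above that, its rim 36 mm.
- tea_bowl: Tenmoku-brown tea bowl, 104 mm across, 66 mm tall, on the tray. Origin: centre of the underside. Leave alone.
- sake_cup: Pale porcelain sake cup, 54 mm across, 48 mm tall, on the tray. Origin: centre of the underside. Leave alone.
- dish: Small celadon dish, 88 mm across, 20 mm tall, on the tray. Origin: centre of the underside. Leave alone.
- rib: Yellow plastic rib, 77 x 52 mm, 5 mm thick, flat on the tray. Origin: near its middle on the underside. Leave alone.
- brush: Bamboo-handled brush, 184 mm long, about 14 mm thick, lying along its own x axis near the tray's robot side. Origin: its middle on the underside. Leave alone.
There are look-alikes about, which are no part of the job. What is meant by the cap is not green, and is the smaller of those in its own colour.

How it is judged:
By the outcome, as a careful person would: the job done as asked, in the order asked, and still so for the second after the job is handed in, while the arm keeps its last pose, push and grip.
It also fails if it takes over 58 s, if anything falls off the work surface, if the arm or the gripper's body presses on something with over 40 N, if the wrist force passes 120 N, or if a joint passes its speed limit or range.

## Working session

There is one attempt and no reset: what is moved stays moved. The work goes in short steps, Python scripts to look and compute and a shell command to move; the robot and the scene stay as the last step left them, time stands still between calls to the robot, and variables do not carry over. Pictures are saved under pics/ and viewed, at most 10 in all, crops included, and the job is handed in when it is done.

```bash
ls; mkdir -p pics; python3 - <<'E'
from bench import arm
import cv2,numpy as np
print(arm.hold_point_z); s=arm.state(); print(s)
for n in("top","side"):
    c=arm.get_calibration(n); print(n,c)
    im=arm.grab_frame(n); cv2.imwrite(f"pics/{n}0.png",im[:,:,::-1])
E
```

```text
pics
0.0188
{'clock': 0.0, 'joints': array([-1.24039400e+00,  1.31149523e-01,  1.48927618e+00, -6.90757554e-06,
        1.52298956e+00, -8.54252965e-02]), 'qd': array([ 2.10134952e-04,  1.61164163e-03, -9.91748004e-04,  4.82296907e-04,
       -5.67557242e-05, -2.12919758e-03]), 'joint_efforts': array([-5.46946903e-04, -5.59851873e+01, -4.91753948e+01,  7.65975472e-02,
        3.53364414e-02, -1.20861901e-04]), 'eef_pos': array([ 0.24217314, -0.54828692,  0.19259614]), 'ee_rot': array([ 9.78463231e-01,  2.06419172e-01, -1.14769498e-04, -9.04057099e-04]), 'ft_force': array([ 0.47704057, -0.13192169, -0.69519472]), 'moment': array([-0.02532638, -0.03316596,  0.01312088]), 'grip_force': 0.0, 'width': 0.09342793251825945}
top {'vfov': 51.45550185931207, 'cx': 251.5914718004169, 'cy': 186.9798242627466, 'T': array([[ 6.61701035e-03, -9.72797140e-01,  2.31564116e-01,
         3.62836766e-01],
       [-9.99974818e-01, -7.03106446e-03, -9.62824811e-04,
        -1.08334281e-01],
       [ 2.56477545e-03, -2.31551914e-01, -9.72819168e-01,
         9.40948629e-01],
       [ 0.00000000e+00,  0.00000000e+00,  0.00000000e+00,
         1.00000000e+00]])}
side {'vfov': 55.96280353639953, 'cx': 252.91448605064133, 'cy': 193.60179090976217, 'T': array([[-0.86491338, -0.36473968,  0.34480402,  0.28424257],
       [-0.50170852,  0.60826072, -0.61506704,  0.39794539],
       [ 0.01460861, -0.70497082, -0.70908584,  0.68264918],
       [ 0.        ,  0.        ,  0.        ,  1.        ]])}
```

View pics/top0.png

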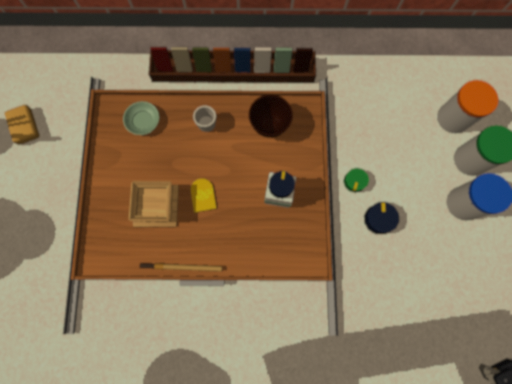

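View pics/side0.png

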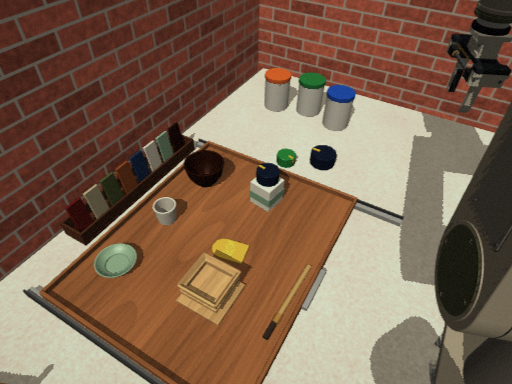

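The top view shows the jar, with its navy cap on, at about (282,186), its yellow dab at (283,176), and the stand socket at (154,203). The loose caps at (356,180) and (382,218) are look-alikes. I'll measure next.

```bash
cat > h.py <<'E'
from bench import arm
import cv2,numpy as np
def ray(n,uv):
    c=arm.get_calibration(n);f=192/np.tan(np.radians(c['vfov']/2));T=c['T']
    d=T[:3,:3]@np.array([(uv[0]-c['cx'])/f,(uv[1]-c['cy'])/f,1]);return T[:3,3],d/np.linalg.norm(d)
def plane(n,uv,z):
    o,d=ray(n,uv);return o+d*(z-o[2])/d[2]
def tri(a,b):
    (o1,d1),(o2,d2)=ray('top',a),ray('side',b)
    A=np.stack([d1,-d2],1);t=np.linalg.lstsq(A,o2-o1,rcond=None)[0]
    p,q=o1+d1*t[0],o2+d2*t[1];return (p+q)/2,np.linalg.norm(p-q)
def blobs(im,lo,hi,box,amin=8):
    h=cv2.cvtColor(im,cv2.COLOR_RGB2HSV);m=cv2.inRange(h,lo,hi)
    k=np.zeros_like(m);x0,y0,x1,y1=box;k[y0:y1,x0:x1]=m[y0:y1,x0:x1]
    n,l,s,c=cv2.connectedComponentsWithStats(k)
    return [(s[i,4],c[i].round(1),(l==i).astype(np.uint8)) for i in range(1,n) if s[i,4]>=amin]
E
python3 - <<'E'
from h import *
t=cv2.imread('pics/top0.png')[:,:,::-1].copy(); s=cv2.imread('pics/side0.png')[:,:,::-1].copy()
for n,im,bx in(('top',t,(262,165,305,212)),('side',s,(240,155,300,215))):
    for nm,lo,hi in(('yel',(20,140,120),(34,255,255)),('navy',(100,60,5),(130,255,110)),('white',(0,0,150),(180,60,255))):
        for a,c,m in blobs(im,lo,hi,bx): print(n,nm,a,c,cv2.boundingRect(m))
a=cv2.resize(t[160:220,255:315],(400,400),interpolation=cv2.INTER_CUBIC)
b=cv2.resize(t[173:233,123:183],(400,400),interpolation=cv2.INTER_CUBIC)
c=cv2.resize(s[150:220,230:300],(400,400)[:2],interpolation=cv2.INTER_CUBIC)[:300]
d=cv2.resize(s[250:325,172:247],(400,400),interpolation=cv2.INTER_CUBIC)[:300]
cv2.imwrite('pics/z.png',np.vstack([np.hstack([a,b])[:300],np.hstack([c,d])])[:,:,::-1])
E
```

```text
top yel 22 [282.9 174.2] (282, 171, 3, 8)
top navy 372 [281.3 185.2] (271, 173, 23, 23)
top white 8 [270.2 174.5] (269, 173, 4, 4)
top white 48 [268.9 194.4] (266, 187, 10, 12)
top white 24 [287.5 199.4] (283, 198, 9, 4)
side yel 9 [290.6 156.7] (289, 155, 4, 4)
side yel 13 [261.5 166.4] (259, 165, 6, 4)
side navy 397 [267.6 174.7] (257, 164, 22, 22)
side white 311 [278.7 162. ] (248, 155, 52, 20)
side white 278 [263.  188.1] (251, 178, 33, 22)
side white 60 [259.  204.3] (251, 198, 17, 13)
```

View pics/z.png

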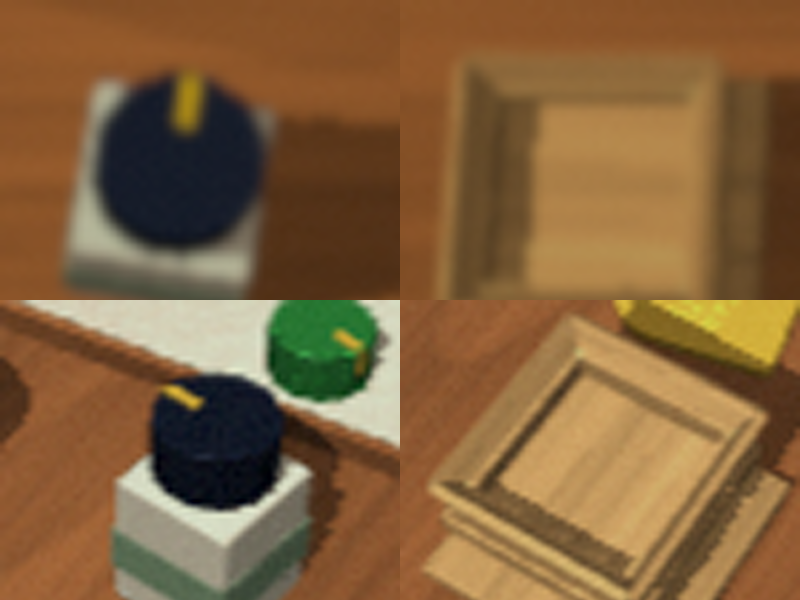

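The crop shows the cap disk with its dab pointing nearly along +x, the jar turned slightly clockwise, and the stand rim corners clearly. In the side view the rim corners are near (204,253), (241,271), (178,285) and (215,304). I'll compute poses from these.

```bash
python3 - <<'E'
from h import *
np.set_printoptions(precision=4,suppress=True)
print('rim++',tri((131.7,181.7),(177.6,285.3)),'rim+-',tri((170.7,181.7),(204.3,252.8)))
print('dab outer',tri((283.8,170.9),(230+162*70/400,150+86*70/400)),'inner',tri((282.9,180.2),(230+200*70/400,150+108*70/400)))
for z in(.082,.022+.06):
    C=np.array([plane('side',p,z) for p in((177.6,285.3),(204.3,252.8),(241,271),(215.5,304.4))]);print(C[:,:2],C.mean(0))
    e=[C[0]-C[3],C[1]-C[2],]+[C[0]-C[1],C[3]-C[2]];print('yaw',[np.degrees(np.arctan2(v[1],v[0])).round(1) for v in e],[np.linalg.norm(v).round(3) for v in e])
zt=.124
o,i=plane('top',(283.8,170.9),zt),plane('top',(282.9,180.2),zt);print('dab top',o,i,np.degrees(np.arctan2(*(o-i)[1::-1])))
o,i=plane('side',(258.4,165),zt),plane('side',(265,168.9),zt);print('dab side',o,i,np.degrees(np.arctan2(*(o-i)[1::-1])))
# cap extents
for u,v in((270.5,184),(293.8,184),(282.5,171.2)):print(plane('top',(u-.0,v),zt))
# side view extents of cap top disk
for u,v in((256.7,172),(279.2,172),(268,163)):print('s',plane('side',(u,v),zt))
# shoulder edges (z=.092) in top crop
for a,b in(((98,85),(67,265)),((275,115),(253,290))):
    A,B=[plane('top',(255+p[0]*.15,160+p[1]*.15),.092) for p in(a,b)];print('jar edge',A,B,np.degrees(np.arctan2(*(A-B)[1::-1])))
K=[plane('side',(230+x*.175,150+(y-300)*.175),.092) for x,y in((115,483),(222,545),(310,468))];print('shoulder',np.array(K))
for a,b in((0,1),(1,2)):
    v=K[b]-K[a];print(np.linalg.norm(v),np.degrees(np.arctan2(v[1],v[0])))
E
```

```text
rim++ (array([0.5772, 0.1574, 0.0806]), np.float64(0.0012627081102598119)) rim+- (array([0.5781, 0.071 , 0.0791]), np.float64(0.0014048841175642284))
dab outer (array([ 0.5936, -0.1776,  0.1221]), np.float64(0.00019583481250017015)) inner (array([ 0.5739, -0.1755,  0.1203]), np.float64(0.0009460997858565764))
[[0.5758 0.1578]
 [0.5759 0.0724]
 [0.4903 0.0711]
 [0.4933 0.1538]] [0.5338 0.1138 0.082 ]
yaw [np.float64(2.8), np.float64(0.9), np.float64(90.1), np.float64(87.9)] [np.float64(0.083), np.float64(0.086), np.float64(0.085), np.float64(0.083)]
[[0.5758 0.1578]
 [0.5759 0.0724]
 [0.4903 0.0711]
 [0.4933 0.1538]] [0.5338 0.1138 0.082 ]
yaw [np.float64(2.8), np.float64(0.9), np.float64(90.1), np.float64(87.9)] [np.float64(0.083), np.float64(0.086), np.float64(0.085), np.float64(0.083)]
dab top [ 0.593  -0.1775  0.124 ] [ 0.5725 -0.1753  0.124 ] -6.009811825805995
dab side [ 0.5927 -0.1759  0.124 ] [ 0.5725 -0.1717  0.124 ] -11.73823499425033
[ 0.5641 -0.149   0.124 ]
[ 0.5644 -0.1982  0.124 ]
[ 0.5923 -0.1747  0.124 ]
s [ 0.5838 -0.1522  0.124 ]
s [ 0.539  -0.1792  0.124 ]
s [ 0.5767 -0.1941  0.124 ]
jar edge [ 0.5975 -0.149   0.092 ] [ 0.5366 -0.1386  0.092 ] -9.638301066676906
jar edge [ 0.5877 -0.2074  0.092 ] [ 0.5287 -0.1991  0.092 ] -8.015357230082612
shoulder [[ 0.5966 -0.1446  0.092 ]
 [ 0.541  -0.1354  0.092 ]
 [ 0.531  -0.1948  0.092 ]]
0.056360974206463355 170.60559573856648
0.0602085107704879 -99.59673470227578
```

```bash
cat >> h.py <<'E'
from scipy.spatial.transform import Rotation as R
def go(p,yaw):
    s=arm.state();Q=R.from_quat(s['ee_rot']);y=Q.as_matrix()[:,1];cur=np.degrees(np.arctan2(y[1],y[0]))
    d=(yaw-cur+180)%360-180
    T=R.from_euler('z',yaw-(-90),degrees=True)*R.from_euler('x',180,degrees=True)
    rv=np.degrees((Q.inv()*T).as_rotvec())
    print('t',round(s['clock'],2),'pos',s['eef_pos'].round(4),'yaw',cur.round(2),'f',s['ft_force'].round(1),'w',round(s['width'],4))
    print('shift mm',(Q.inv().apply(np.array(p)-s['eef_pos'])*1000).round(1),'turn',rv.round(2))
E
python3 -c "
from h import *
go((.566,-.173,.19),-68)"
```

```text
t 0.1 pos [ 0.2422 -0.5483  0.1927] yaw -66.18 f [-0.4  0.4 -0.5] w 0.0932
shift mm [ 447.8 -212.6    3.1] turn [-0.1  -0.01  1.82]
```

```bash
python3 -m crank '[{"x":0.05,"y":-0.024,"az":0.3},{"x":0.106,"y":-0.05,"az":0.6},{"x":0.162,"y":-0.077,"az":1},{"x":0.218,"y":-0.103,"az":1.3},{"x":0.274,"y":-0.13,"az":1.6},{"x":0.33,"y":-0.157,"az":1.8},{"x":0.38,"y":-0.18,"az":1.8},{"x":0.42,"y":-0.199,"az":1.8}]' 40
python3 -c "
from h import *
go((.566,-.173,.19),-68)"
```

```text
t 0.1 pos [ 0.2422 -0.5483  0.1927] yaw -66.18 f [-0.4  0.4 -0.5] w 0.0932
shift mm [ 447.8 -212.6    3.1] turn [-0.1  -0.01  1.82]invalid input
```

```bash
python3 -m crank '[{"ax":0,"ay":0,"az":0.3,"x":0.05,"y":-0.024,"z":0,"fingers":-1},{"ax":0,"ay":0,"az":0.6,"x":0.106,"y":-0.05,"z":0,"fingers":-1},{"ax":0,"ay":0,"az":1,"x":0.162,"y":-0.077,"z":0,"fingers":-1},{"ax":0,"ay":0,"az":1.3,"x":0.218,"y":-0.103,"z":0,"fingers":-1},{"ax":0,"ay":0,"az":1.6,"x":0.274,"y":-0.13,"z":0,"fingers":-1},{"ax":0,"ay":0,"az":1.8,"x":0.33,"y":-0.157,"z":0,"fingers":-1},{"ax":0,"ay":0,"az":1.8,"x":0.38,"y":-0.18,"z":0,"fingers":-1},{"ax":0,"ay":0,"az":1.8,"x":0.42,"y":-0.199,"z":0,"fingers":-1}]' 40
python3 -c "
from h import *
go((.566,-.173,.19),-68)"
```

```text
clock: 1.1
eef_pos: [0.5471, -0.195, 0.1932]
ee_rot: [0.981, 0.192, -0.0, -0.0]
ft_force: [0.3, -0.5, 1.1]
width: 0.0932
grip_force: 0.0
t 1.1 pos [ 0.5471 -0.195   0.1932] yaw -67.91 f [ 0.3 -0.5  1.1] w 0.0932
shift mm [ 25.8 -13.3   3.2] turn [-0.03  0.02  0.09]
```

```bash
python3 -m crank '[{"ax":0,"ay":0,"az":0,"x":0.013,"y":-0.007,"z":0,"fingers":-1},{"ax":0,"ay":0,"az":0,"x":0.026,"y":-0.0135,"z":0,"fingers":-1},{"ax":0,"ay":0,"az":0,"x":0.026,"y":-0.0135,"z":0.01,"fingers":-1},{"ax":0,"ay":0,"az":0,"x":0.026,"y":-0.0135,"z":0.03,"fingers":-1},{"ax":0,"ay":0,"az":0,"x":0.026,"y":-0.0135,"z":0.05,"fingers":-1},{"ax":0,"ay":0,"az":0,"x":0.026,"y":-0.0135,"z":0.053,"fingers":-1},{"ax":0,"ay":0,"az":0,"x":0.026,"y":-0.0135,"z":0.053,"fingers":-1},{"ax":0,"ay":0,"az":0,"x":0.026,"y":-0.0135,"z":0.053,"fingers":-1}]' 40
python3 - <<'E'
from h import *
go((.566,-.173,.096),-68)
s=arm.grab_frame('side');t=arm.grab_frame('top')
cv2.imwrite('pics/s1.png',s[:,:,::-1]);cv2.imwrite('pics/t1.png',t[:,:,::-1])
a=cv2.resize(s[130:220,220:310],(400,400),interpolation=cv2.INTER_CUBIC);b=cv2.resize(t[170:240,118:188],(400,400),interpolation=cv2.INTER_CUBIC)
cv2.imwrite('pics/z1.png',np.hstack([a,b])[:,:,::-1])
E
```

```text
clock: 2.1
eef_pos: [0.5657, -0.1752, 0.1415]
ee_rot: [0.982, 0.191, 0.001, 0.0]
ft_force: [0.7, -0.0, 0.4]
width: 0.0928
grip_force: 0.0
t 2.1 pos [ 0.5657 -0.1752  0.1415] yaw -67.98 f [ 0.7 -0.   0.4] w 0.0928
shift mm [ 1.  -2.  45.5] turn [ 0.06 -0.06  0.02]
```

View pics/z1.png

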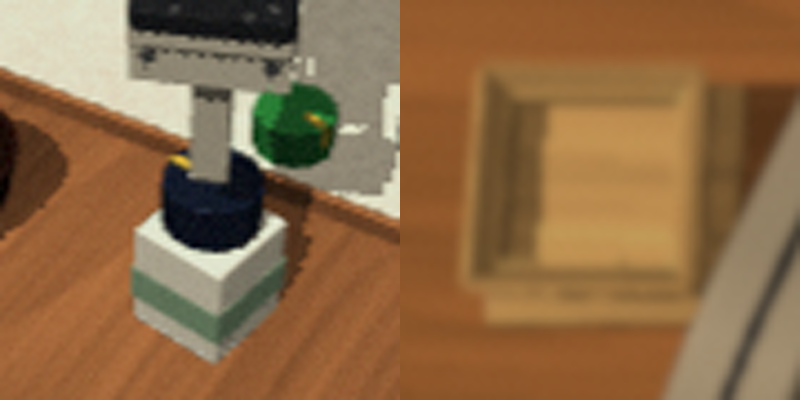

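The side crop shows the near finger directly over the cap's centre. The top crop shows the socket rim corners at crop positions (76,66), (305,63), (66,290) and (292,292). Next I descend and grip.

```bash
python3 -m crank '[{"ax":0,"ay":0,"az":0,"x":0.001,"y":-0.002,"z":0.015,"fingers":-1},{"ax":0,"ay":0,"az":0,"x":0.001,"y":-0.002,"z":0.03,"fingers":-1},{"ax":0,"ay":0,"az":0,"x":0.001,"y":-0.002,"z":0.04,"fingers":-1},{"ax":0,"ay":0,"az":0,"x":0.001,"y":-0.002,"z":0.045,"fingers":-1},{"ax":0,"ay":0,"az":0,"x":0.001,"y":-0.002,"z":0.045,"fingers":-1},{"ax":0,"ay":0,"az":0,"x":0.001,"y":-0.002,"z":0.045,"fingers":0.1},{"ax":0,"ay":0,"az":0,"x":0.001,"y":-0.002,"z":0.045,"fingers":0.1},{"ax":0,"ay":0,"az":0,"x":0.001,"y":-0.002,"z":0.045,"fingers":0.1}]' 10
python3 - <<'E'
from h import *
C=np.array([plane('top',(118+x*.175,170+y*.175),.082) for x,y in((76,66),(305,63),(292,291),(66,290))])[:,:2]
print(C.round(4),C.mean(0))
for v in(C[0]-C[3],C[1]-C[2],C[0]-C[1],C[3]-C[2]):print(np.degrees(np.arctan2(v[1],v[0])),np.linalg.norm(v))
go((.566,-.173,.096),-68)
E
```

```text
clock: 3.2
eef_pos: [0.5657, -0.1728, 0.096]
ee_rot: [0.982, 0.191, 0.0, 0.0]
ft_force: [0.1, 0.7, -0.4]
width: 0.0673
grip_force: 0.0
[[0.5778 0.1581]
 [0.5796 0.0692]
 [0.4903 0.0694]
 [0.49   0.1552]] [0.53441853 0.11296734]
1.9025858530347488 0.0877708925137303
-0.11645475054317823 0.08935389620771625
91.19160451314087 0.08892757433324665
90.14563853290774 0.08581298819088432
t 3.2 pos [ 0.5657 -0.1728  0.096 ] yaw -67.98 f [ 0.1  0.7 -0.4] w 0.0673
shift mm [0.2 0.3 0. ] turn [ 0.03 -0.03  0.02]
```

```bash
python3 -m crank '[{"ax":0,"ay":0,"az":0,"x":0,"y":0,"z":0,"fingers":0.3},{"ax":0,"ay":0,"az":0,"x":0,"y":0,"z":0,"fingers":0.5},{"ax":0,"ay":0,"az":0,"x":0,"y":0,"z":0,"fingers":1},{"ax":0,"ay":0,"az":0,"x":0,"y":0,"z":0,"fingers":1},{"ax":0,"ay":0,"az":0,"x":0,"y":0,"z":0,"fingers":1},{"ax":0,"ay":0,"az":0,"x":0,"y":0,"z":0,"fingers":1},{"ax":0,"ay":0,"az":0,"x":0,"y":0,"z":0,"fingers":1},{"ax":0,"ay":0,"az":0,"x":0,"y":0,"z":0,"fingers":1}]' 15
python3 -m crank '[{"ax":0,"ay":0,"az":0,"x":0,"y":0,"z":0,"fingers":1},{"ax":0,"ay":0,"az":0,"x":0,"y":0,"z":0,"fingers":1},{"ax":0,"ay":0,"az":0,"x":0,"y":0,"z":-0.005,"fingers":1},{"ax":0,"ay":0,"az":0,"x":0,"y":0,"z":-0.02,"fingers":1},{"ax":0,"ay":0,"az":0,"x":0,"y":0,"z":-0.045,"fingers":1},{"ax":0,"ay":0,"az":0,"x":0,"y":0,"z":-0.07,"fingers":1},{"ax":0,"ay":0,"az":0,"x":0,"y":0,"z":-0.08,"fingers":1},{"ax":0,"ay":0,"az":0,"x":0,"y":0,"z":-0.08,"fingers":1}]' 50
python3 - <<'E'
from h import *
s=arm.grab_frame('side');t=arm.grab_frame('top')
cv2.imwrite('pics/s2.png',s[:,:,::-1]);cv2.imwrite('pics/t2.png',t[:,:,::-1])
a=cv2.resize(s[90:190,210:310],(400,400),interpolation=cv2.INTER_CUBIC);b=cv2.resize(t[140:230,240:330],(400,400),interpolation=cv2.INTER_CUBIC)
cv2.imwrite('pics/z2.png',np.hstack([a,b])[:,:,::-1])
go((.534,.1135,.176),-58)
print(arm.state()['grip_force'],arm.state()['moment'])
E
```

```text
clock: 4.2
eef_pos: [0.5657, -0.1728, 0.0959]
ee_rot: [0.982, 0.191, 0.0, 0.0]
ft_force: [1.2, -2.6, 3.5]
width: 0.0534
grip_force: 15.0
clock: 5.2
eef_pos: [0.5657, -0.1726, 0.1763]
ee_rot: [0.982, 0.191, 0.0, 0.0]
ft_force: [-0.3, -0.9, -4.5]
width: 0.0528
grip_force: 50.0
t 5.3 pos [ 0.5647 -0.1724  0.1744] yaw -67.98 f [ 0.5  0.3 -4.3] w 0.0523
shift mm [  78.7 -276.5   -1.3] turn [-0.09  0.07 -9.98]
49.98344886582345 [0.01392082 0.04125957 0.00640784]
```

View pics/z2.png

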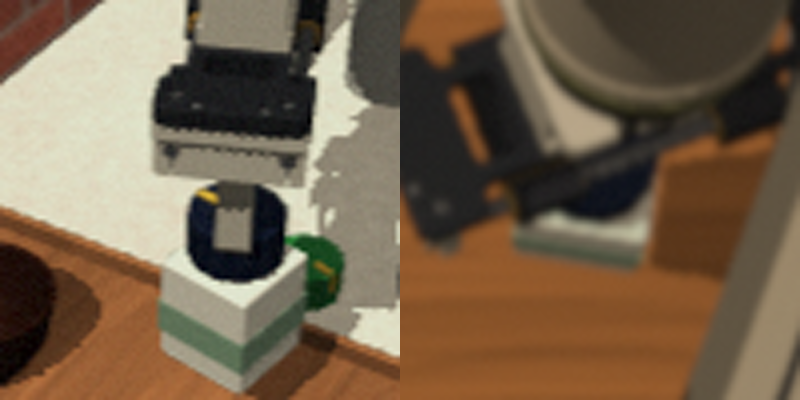

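The jar hangs from the cap, about 4.3 N. In the side crop, the shoulder corners are at (163,255), (238,295) and (307,255), and the underside corner is at (241,390). I'll check its yaw and centre relative to the tool.

```bash
python3 - <<'E'
from h import *
s=cv2.imread('pics/s2.png')[:,:,::-1].copy()
# white+green body edges
h=cv2.cvtColor(s,cv2.COLOR_RGB2HSV)
for nm,P,z in(('sh',((163,255),(238,295),(307,255)),.170),('bot',((162,347),(241,391),(299,345)),.100)):
    K=[plane('side',(210+x/4-.375,90+y/4-.375),z) for x,y in P]
    print(nm,np.array(K).round(4)[:,:2],'centre',((K[0]+K[2])/2)[:2])
    for a,b in((0,1),(1,2)):
        v=K[b]-K[a];print(np.linalg.norm(v).round(4),np.degrees(np.arctan2(v[1],v[0])))
# green band lower edges: per-column lowest green row
g=cv2.inRange(h,(45,40,60),(90,160,170));g[:,:248]=0;g[:,286:]=0;g[:150]=0;g[185:]=0
ys={c:(np.where(g[:,c])[0].min(),np.where(g[:,c])[0].max()) for c in range(250,286) if g[:,c].any()}
print(ys)
E
```

```text
sh [[ 0.6024 -0.1542]
 [ 0.5499 -0.1455]
 [ 0.533  -0.1961]] centre [ 0.56771275 -0.17514908]
0.0533 170.62788371793846
0.0534 -108.42736933920142
bot [[ 0.6024 -0.1542]
 [ 0.5441 -0.1452]
 [ 0.533  -0.198 ]] centre [ 0.5676677  -0.17607845]
0.059 171.28802809363765
0.0539 -101.88854652828982
{250: (np.int64(166), np.int64(171)), 251: (np.int64(166), np.int64(172)), 252: (np.int64(167), np.int64(172)), 253: (np.int64(167), np.int64(173)), 254: (np.int64(168), np.int64(174)), 255: (np.int64(168), np.int64(174)), 256: (np.int64(169), np.int64(175)), 257: (np.int64(169), np.int64(175)), 258: (np.int64(170), np.int64(176)), 259: (np.int64(171), np.int64(176)), 260: (np.int64(171), np.int64(177)), 261: (np.int64(172), np.int64(178)), 262: (np.int64(172), np.int64(178)), 263: (np.int64(173), np.int64(179)), 264: (np.int64(173), np.int64(179)), 265: (np.int64(174), np.int64(180)), 266: (np.int64(174), np.int64(181)), 267: (np.int64(175), np.int64(181)), 268: (np.int64(176), np.int64(182)), 269: (np.int64(176), np.int64(182)), 270: (np.int64(176), np.int64(182)), 271: (np.int64(176), np.int64(182)), 272: (np.int64(176), np.int64(180)), 273: (np.int64(174), np.int64(179)), 274: (np.int64(174), np.int64(179)), 275: (np.int64(173), np.int64(178)), 276: (np.int64(172), np.int64(177)), 277: (np.int64(171), np.int64(176)), 278: (np.int64(170), np.int64(175)), 279: (np.int64(170), np.int64(174)), 280: (np.int64(168), np.int64(173)), 281: (np.int64(150), np.int64(173)), 282: (np.int64(151), np.int64(172)), 283: (np.int64(151), np.int64(171)), 284: (np.int64(152), np.int64(170)), 285: (np.int64(152), np.int64(169))}
```

```bash
python3 -m crank '[{"ax":0,"ay":0,"az":0,"x":0,"y":0,"z":-0.015,"fingers":1},{"ax":0,"ay":0,"az":-1,"x":0.006,"y":-0.022,"z":-0.02,"fingers":1},{"ax":0,"ay":0,"az":-3,"x":0.018,"y":-0.064,"z":-0.02,"fingers":1},{"ax":0,"ay":0,"az":-5,"x":0.032,"y":-0.112,"z":-0.02,"fingers":1},{"ax":0,"ay":0,"az":-7,"x":0.046,"y":-0.16,"z":-0.02,"fingers":1},{"ax":0,"ay":0,"az":-9,"x":0.06,"y":-0.208,"z":-0.02,"fingers":1},{"ax":0,"ay":0,"az":-10.5,"x":0.071,"y":-0.25,"z":-0.02,"fingers":1},{"ax":0,"ay":0,"az":-10.5,"x":0.077,"y":-0.27,"z":-0.02,"fingers":1}]' 50
python3 -m crank '[{"ax":0,"ay":0,"az":0,"x":0,"y":0,"z":0,"fingers":1},{"ax":0,"ay":0,"az":0,"x":0,"y":0,"z":0,"fingers":1},{"ax":0,"ay":0,"az":0,"x":0,"y":0,"z":0,"fingers":1},{"ax":0,"ay":0,"az":0,"x":0,"y":0,"z":0,"fingers":1},{"ax":0,"ay":0,"az":0,"x":0,"y":0,"z":0,"fingers":1},{"ax":0,"ay":0,"az":0,"x":0,"y":0,"z":0,"fingers":1},{"ax":0,"ay":0,"az":0,"x":0,"y":0,"z":0,"fingers":1},{"ax":0,"ay":0,"az":0,"x":0,"y":0,"z":0,"fingers":1}]' 50
python3 - <<'E'
from h import *
s=arm.grab_frame('side');t=arm.grab_frame('top')
cv2.imwrite('pics/s3.png',s[:,:,::-1]);cv2.imwrite('pics/t3.png',t[:,:,::-1])
a=cv2.resize(s[200:320,160:280],(480,480),interpolation=cv2.INTER_CUBIC);b=cv2.resize(t[150:230,110:190],(320,320),interpolation=cv2.INTER_CUBIC)
cv2.imwrite('pics/z3.png',np.hstack([a,cv2.copyMakeBorder(b,0,160,0,0,0)])[:,:,::-1])
go((.534,.1135,.160),-57.5)
E
```

```text
clock: 6.3
eef_pos: [0.5345, 0.1098, 0.1961]
ee_rot: [0.959, 0.282, 0.0, -0.0]
ft_force: [-0.2, 0.0, -3.8]
width: 0.0527
grip_force: 50.0
clock: 7.3
eef_pos: [0.5355, 0.1065, 0.1956]
ee_rot: [0.96, 0.28, -0.0, -0.0]
ft_force: [-0.9, 0.3, -3.9]
width: 0.0523
grip_force: 50.0
t 7.4 pos [0.5355 0.1065 0.1956] yaw -57.47 f [-0.6  0.1 -4.4] w 0.0524
shift mm [ 2.5 -6.7 35.6] turn [-0.    0.    0.03]
```

View pics/z3.png

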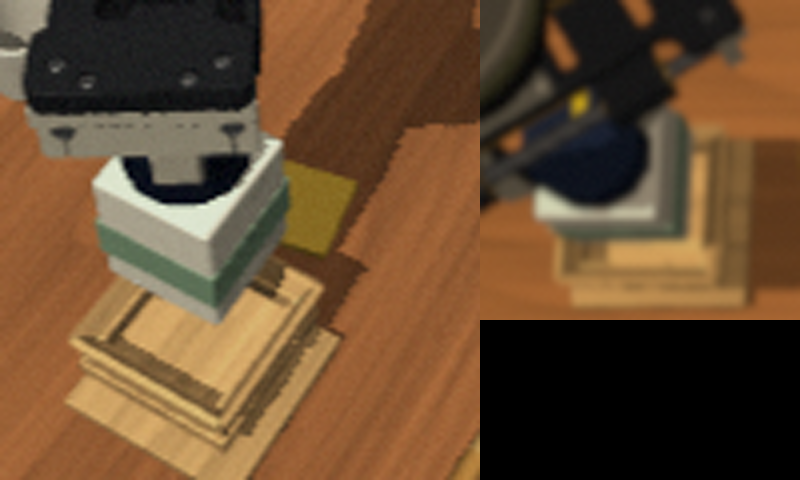

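The jar hangs above the socket. In the side crop, its shoulder corners are at (95,183), (209,241) and (284,143), and it still looks offset toward −y as expected. Next I check its yaw and offset.

```bash
python3 - <<'E'
from h import *
def rep(P,z,o=(160,200)):
    K=[plane('side',(o[0]+x/4-.375,o[1]+y/4-.375),z) for x,y in P]
    print(np.array(K).round(4)[:,:2],'c',((K[0]+K[2])/2)[:2].round(4))
    for a,b in((0,1),(1,2)):
        v=K[b]-K[a];print(np.linalg.norm(v).round(4),np.degrees(np.arctan2(v[1],v[0])).round(1))
rep(((95,183),(209,241),(284,143)),.1916)
rep(((112,272),(218,323),(284,230)),.1216)
rep(((70,342),(222,425),(323,285)),.082)
# top, shoulder near edge
P=[plane('top',(110+(x-480)/4-.375,150+y/4-.375),.1916) for x,y in((535,218),(655,222),(688,112))]
print(np.array(P).round(4)[:,:2],((P[0]+P[2])/2)[:2])
for a,b in((0,1),(1,2)):
    v=P[b]-P[a];print(np.linalg.norm(v).round(4),np.degrees(np.arctan2(v[1],v[0])).round(1))
E
```

```text
[[0.5615 0.1374]
 [0.5041 0.1369]
 [0.5051 0.0792]] c [0.5333 0.1083]
0.0574 -179.6
0.0578 -89.0
[[0.5636 0.1359]
 [0.5074 0.1332]
 [0.509  0.0769]] c [0.5363 0.1064]
0.0563 -177.3
0.0564 -88.4
[[0.5768 0.158 ]
 [0.4922 0.1565]
 [0.4915 0.0715]] c [0.5341 0.1147]
0.0846 -179.0
0.0851 -90.5
[[0.5057 0.1358]
 [0.5042 0.0784]
 [0.5586 0.0658]] [0.53218287 0.10084149]
0.0575 -91.5
0.0559 -13.0
```

```bash
python3 -m crank '[{"ax":0,"ay":0,"az":0,"x":0.0027,"y":-0.007,"z":0,"fingers":1},{"ax":0,"ay":0,"az":0,"x":0.0027,"y":-0.007,"z":0,"fingers":1},{"ax":0,"ay":0,"az":0,"x":0.0027,"y":-0.007,"z":0.01,"fingers":1},{"ax":0,"ay":0,"az":0,"x":0.0027,"y":-0.007,"z":0.02,"fingers":1},{"ax":0,"ay":0,"az":0,"x":0.0027,"y":-0.007,"z":0.03,"fingers":1},{"ax":0,"ay":0,"az":0,"x":0.0027,"y":-0.007,"z":0.037,"fingers":1},{"ax":0,"ay":0,"az":0,"x":0.0027,"y":-0.007,"z":0.042,"fingers":1},{"ax":0,"ay":0,"az":0,"x":0.0027,"y":-0.007,"z":0.044,"fingers":1}]' 50
python3 -m crank '[{"ax":0,"ay":0,"az":0,"x":0,"y":0,"z":0.001,"fingers":1},{"ax":0,"ay":0,"az":0,"x":0,"y":0,"z":0.002,"fingers":1},{"ax":0,"ay":0,"az":0,"x":0,"y":0,"z":0.003,"fingers":1},{"ax":0,"ay":0,"az":0,"x":0,"y":0,"z":0.004,"fingers":1},{"ax":0,"ay":0,"az":0,"x":0,"y":0,"z":0.005,"fingers":1},{"ax":0,"ay":0,"az":0,"x":0,"y":0,"z":0.006,"fingers":1},{"ax":0,"ay":0,"az":0,"x":0,"y":0,"z":0.007,"fingers":1},{"ax":0,"ay":0,"az":0,"x":0,"y":0,"z":0.007,"fingers":1}]' 50
python3 -c "
from h import *
go((.5342,.1138,.136),-57.5);print(arm.state()['moment'])"
```

```text
clock: 8.4
eef_pos: [0.534, 0.1138, 0.1513]
ee_rot: [0.96, 0.28, -0.0, -0.0]
ft_force: [-0.4, -0.3, -4.5]
width: 0.0525
grip_force: 50.0
clock: 9.4
eef_pos: [0.534, 0.1138, 0.1445]
ee_rot: [0.96, 0.28, -0.0, 0.0]
ft_force: [0.4, -0.0, -5.2]
width: 0.0525
grip_force: 50.0
t 9.4 pos [0.534  0.1138 0.1445] yaw -57.48 f [ 0.4 -0.  -5.2] w 0.0525
shift mm [0.2 0.1 8.5] turn [-0.    0.01  0.02]
[-0.01368858  0.00420266 -0.00938926]
```

No contact so far; the underside is at about z = 0.070, inside the lips. I'll continue slowly.

```bash
python3 -m crank '[{"ax":0,"ay":0,"az":0,"x":0,"y":0,"z":0.001,"fingers":1},{"ax":0,"ay":0,"az":0,"x":0,"y":0,"z":0.002,"fingers":1},{"ax":0,"ay":0,"az":0,"x":0,"y":0,"z":0.003,"fingers":1},{"ax":0,"ay":0,"az":0,"x":0,"y":0,"z":0.004,"fingers":1},{"ax":0,"ay":0,"az":0,"x":0,"y":0,"z":0.005,"fingers":1},{"ax":0,"ay":0,"az":0,"x":0,"y":0,"z":0.006,"fingers":1},{"ax":0,"ay":0,"az":0,"x":0,"y":0,"z":0.007,"fingers":1},{"ax":0,"ay":0,"az":0,"x":0,"y":0,"z":0.007,"fingers":1}]' 50
python3 -c "
from h import *
go((.5342,.1138,.136),-57.5);print(arm.state()['moment'])"
```

```text
clock: 10.4
eef_pos: [0.534, 0.1138, 0.1375]
ee_rot: [0.96, 0.28, -0.0, -0.0]
ft_force: [-0.4, 0.3, -4.1]
width: 0.0524
grip_force: 50.0
t 10.4 pos [0.534  0.1138 0.1375] yaw -57.48 f [-0.4  0.3 -4.1] w 0.0524
shift mm [0.2 0.1 1.5] turn [-0.01  0.01  0.02]
[-0.00576469  0.01649543  0.0042614 ]
```

```bash
python3 -m crank '[{"ax":0,"ay":0,"az":0,"x":0,"y":0,"z":0.0003,"fingers":1},{"ax":0,"ay":0,"az":0,"x":0,"y":0,"z":0.0006,"fingers":1},{"ax":0,"ay":0,"az":0,"x":0,"y":0,"z":0.0009,"fingers":1},{"ax":0,"ay":0,"az":0,"x":0,"y":0,"z":0.0012,"fingers":1},{"ax":0,"ay":0,"az":0,"x":0,"y":0,"z":0.0015,"fingers":1},{"ax":0,"ay":0,"az":0,"x":0,"y":0,"z":0.0018,"fingers":1},{"ax":0,"ay":0,"az":0,"x":0,"y":0,"z":0.002,"fingers":1},{"ax":0,"ay":0,"az":0,"x":0,"y":0,"z":0.002,"fingers":1}]' 50
python3 -c "
from h import *
go((.5342,.1138,.136),-57.5);print(arm.state()['moment'])"
```

```text
clock: 11.4
eef_pos: [0.5343, 0.1138, 0.1359]
ee_rot: [0.96, 0.28, 0.0, 0.0]
ft_force: [-0.7, -0.7, -2.0]
width: 0.0524
grip_force: 50.0
t 11.4 pos [0.5343 0.1138 0.1359] yaw -57.48 f [-0.7 -0.7 -2. ] w 0.0524
shift mm [-0.1  0.  -0.1] turn [ 0.01 -0.02  0.02]
[-0.01651862  0.00375407  0.01644723]
```

```bash
python3 -m crank '[{"ax":0,"ay":0,"az":0,"x":0,"y":0,"z":0.0003,"fingers":1},{"ax":0,"ay":0,"az":0,"x":0,"y":0,"z":0.0006,"fingers":1},{"ax":0,"ay":0,"az":0,"x":0,"y":0,"z":0.0009,"fingers":1},{"ax":0,"ay":0,"az":-1,"x":0,"y":0,"z":0.0009,"fingers":1},{"ax":0,"ay":0,"az":-3,"x":0,"y":0,"z":0.0009,"fingers":1},{"ax":0,"ay":0,"az":-5,"x":0,"y":0,"z":0.0009,"fingers":1},{"ax":0,"ay":0,"az":-6,"x":0,"y":0,"z":0.0009,"fingers":1},{"ax":0,"ay":0,"az":-6,"x":0,"y":0,"z":0.0009,"fingers":1}]' 50
python3 -c "
from h import *
go((.5342,.1138,.136),-57.5);print(arm.state()['moment'])"
```

```text
clock: 12.4
eef_pos: [0.535, 0.1139, 0.1357]
ee_rot: [0.944, 0.331, 0.001, 0.0]
ft_force: [1.1, -1.4, 5.6]
width: 0.0529
grip_force: 50.0
t 12.4 pos [0.535  0.1139 0.1357] yaw -51.4 f [ 1.1 -1.4  5.6] w 0.0529
shift mm [-0.7 -0.4 -0.3] turn [ 0.06 -0.11  6.1 ]
[-0.04954816 -0.11107968 -0.10532371]
```

The jar is seated: 5.6 N upward reaction at TCP z = 0.1357. I'll unscrew in steps while rising gently.

```bash
python3 -m crank '[{"ax":0,"ay":0,"az":-2.5,"x":0,"y":0,"z":-0.0001,"fingers":1},{"ax":0,"ay":0,"az":-5,"x":0,"y":0,"z":-0.0002,"fingers":1},{"ax":0,"ay":0,"az":-7.5,"x":0,"y":0,"z":-0.0004,"fingers":1},{"ax":0,"ay":0,"az":-10,"x":0,"y":0,"z":-0.0006,"fingers":1},{"ax":0,"ay":0,"az":-12.5,"x":0,"y":0,"z":-0.0008,"fingers":1},{"ax":0,"ay":0,"az":-15,"x":0,"y":0,"z":-0.001,"fingers":1},{"ax":0,"ay":0,"az":-17.5,"x":0,"y":0,"z":-0.0011,"fingers":1},{"ax":0,"ay":0,"az":-20,"x":0,"y":0,"z":-0.0012,"fingers":1}]' 55
python3 -c "
from h import *
go((.5342,.1138,.136),-57.5);print(arm.state()['moment'])"
```

```text
clock: 13.4
eef_pos: [0.5343, 0.1138, 0.1365]
ee_rot: [0.872, 0.49, 0.0, 0.0]
ft_force: [-1.2, -0.7, 7.0]
width: 0.0525
grip_force: 55.0
t 13.4 pos [0.5343 0.1138 0.1365] yaw -31.33 f [-1.2 -0.7  7. ] w 0.0525
shift mm [-0.1 -0.1  0.5] turn [ 2.000e-02 -3.000e-02  2.617e+01]
[-0.15359073  0.33649708 -0.07149698]
```

```bash
python3 - <<'E'
from h import *
s=arm.grab_frame('side');t=arm.grab_frame('top')
cv2.imwrite('pics/s4.png',s[:,:,::-1])
a=cv2.resize(s[200:320,160:280],(480,480),interpolation=cv2.INTER_CUBIC);b=cv2.resize(t[150:230,110:190],(320,320),interpolation=cv2.INTER_CUBIC)
cv2.imwrite('pics/z4.png',np.hstack([a,cv2.copyMakeBorder(b,0,160,0,0,0)])[:,:,::-1])
print(arm.state()['moment'],arm.state()['ft_force'])
E
```

```text
[-0.12676347  0.36643648  0.03060221] [-1.3538504  -0.48858277  7.00885981]
```

View pics/z4.png

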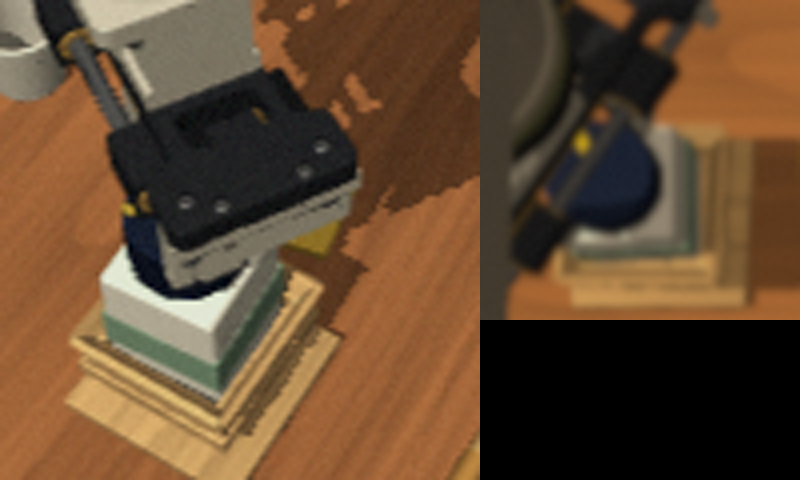

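The jar sits square in the socket and the cap's dab has rotated relative to it (crop (583,140)). The thread is turning, so I'll continue.

```bash
python3 -m crank '[{"ax":0,"ay":0,"az":-3,"x":0,"y":0,"z":-0.0003,"fingers":1},{"ax":0,"ay":0,"az":-6,"x":0,"y":0,"z":-0.0006,"fingers":1},{"ax":0,"ay":0,"az":-9,"x":0,"y":0,"z":-0.0009,"fingers":1},{"ax":0,"ay":0,"az":-12,"x":0,"y":0,"z":-0.0012,"fingers":1},{"ax":0,"ay":0,"az":-15,"x":0,"y":0,"z":-0.0015,"fingers":1},{"ax":0,"ay":0,"az":-18,"x":0,"y":0,"z":-0.0017,"fingers":1},{"ax":0,"ay":0,"az":-20,"x":0,"y":0,"z":-0.0019,"fingers":1},{"ax":0,"ay":0,"az":-22,"x":0,"y":0,"z":-0.002,"fingers":1}]' 55
python3 -c "
from h import *
go((.5342,.1138,.136),-57.5);print(arm.state()['moment'])"
python3 -m crank '[{"ax":0,"ay":0,"az":-2,"x":0,"y":0,"z":0,"fingers":1},{"ax":0,"ay":0,"az":-4,"x":0,"y":0,"z":0,"fingers":1},{"ax":0,"ay":0,"az":-6,"x":0,"y":0,"z":0,"fingers":1},{"ax":0,"ay":0,"az":-6,"x":0,"y":0,"z":0,"fingers":1},{"ax":0,"ay":0,"az":-6,"x":0,"y":0,"z":0,"fingers":1},{"ax":0,"ay":0,"az":-6,"x":0,"y":0,"z":0,"fingers":1},{"ax":0,"ay":0,"az":-6,"x":0,"y":0,"z":-0.0005,"fingers":1},{"ax":0,"ay":0,"az":-6,"x":0,"y":0,"z":-0.001,"fingers":1}]' 55
python3 -c "
from h import *
go((.5342,.1138,.136),-57.5);print(arm.state()['moment'])"
```

```text
clock: 14.5
eef_pos: [0.5343, 0.1137, 0.1381]
ee_rot: [0.762, 0.647, 0.0, 0.0]
ft_force: [-0.1, -1.2, 4.7]
width: 0.0524
grip_force: 55.0
t 14.5 pos [0.5343 0.1137 0.1381] yaw -9.37 f [-0.1 -1.2  4.7] w 0.0524
shift mm [ 0.1 -0.1  2.1] turn [ 3.000e-02 -1.000e-02  4.813e+01]
[-0.40449602  0.04985141 -0.05159304]
clock: 15.5
eef_pos: [0.5346, 0.1138, 0.1395]
ee_rot: [0.728, 0.686, 0.0, 0.0]
ft_force: [0.4, -1.6, 5.0]
width: 0.0526
grip_force: 55.0
t 15.5 pos [0.5346 0.1138 0.1395] yaw -3.42 f [ 0.4 -1.6  5. ] w 0.0526
shift mm [-0.1 -0.4  3.5] turn [ 7.000e-02 -4.000e-02  5.408e+01]
[-0.34726764 -0.11880388  0.01096867]
```

```bash
python3 -m crank '[{"ax":0,"ay":0,"az":0,"x":0,"y":0,"z":-0.0005,"fingers":1},{"ax":0,"ay":0,"az":0,"x":0,"y":0,"z":-0.001,"fingers":1},{"ax":0,"ay":0,"az":0,"x":0,"y":0,"z":-0.0015,"fingers":1},{"ax":0,"ay":0,"az":0,"x":0,"y":0,"z":-0.002,"fingers":1},{"ax":0,"ay":0,"az":0,"x":0,"y":0,"z":-0.0025,"fingers":1},{"ax":0,"ay":0,"az":0,"x":0,"y":0,"z":-0.003,"fingers":1},{"ax":0,"ay":0,"az":0,"x":0,"y":0,"z":-0.003,"fingers":1},{"ax":0,"ay":0,"az":0,"x":0,"y":0,"z":-0.003,"fingers":1}]' 55
python3 -c "
from h import *
go((.5342,.1138,.136),-57.5);print(arm.state()['moment'])"
```

```text
clock: 16.5
eef_pos: [0.534, 0.1139, 0.1418]
ee_rot: [0.728, 0.685, -0.0, -0.0]
ft_force: [0.9, -0.9, -1.2]
width: 0.0527
grip_force: 55.0
t 16.5 pos [0.534  0.1139 0.1418] yaw -3.47 f [ 0.9 -0.9 -1.2] w 0.0527
shift mm [-0.   0.2  5.8] turn [-1.000e-02  1.000e-02  5.403e+01]
[-0.1447205  -0.24927742 -0.00868173]
```

```bash
python3 -m crank '[{"ax":0,"ay":0,"az":0,"x":0,"y":0,"z":-0.0005,"fingers":1},{"ax":0,"ay":0,"az":0,"x":0,"y":0,"z":-0.001,"fingers":1},{"ax":0,"ay":0,"az":0,"x":0,"y":0,"z":-0.0015,"fingers":1},{"ax":0,"ay":0,"az":0,"x":0,"y":0,"z":-0.002,"fingers":1},{"ax":0,"ay":0,"az":0,"x":0,"y":0,"z":-0.0025,"fingers":1},{"ax":0,"ay":0,"az":0,"x":0,"y":0,"z":-0.003,"fingers":1},{"ax":0,"ay":0,"az":0,"x":0,"y":0,"z":-0.003,"fingers":1},{"ax":0,"ay":0,"az":0,"x":0,"y":0,"z":-0.003,"fingers":1}]' 55
python3 - <<'E'
from h import *
go((.5342,.1138,.136),-57.5);print(arm.state()['moment'])
s=arm.grab_frame('side');t=arm.grab_frame('top')
cv2.imwrite('pics/s5.png',s[:,:,::-1])
a=cv2.resize(s[200:320,160:280],(480,480),interpolation=cv2.INTER_CUBIC);b=cv2.resize(t[150:230,110:190],(320,320),interpolation=cv2.INTER_CUBIC)
cv2.imwrite('pics/z5.png',np.hstack([a,cv2.copyMakeBorder(b,0,160,0,0,0)])[:,:,::-1])
E
```

```text
clock: 17.5
eef_pos: [0.5341, 0.1138, 0.145]
ee_rot: [0.728, 0.685, 0.0, 0.0]
ft_force: [0.6, -0.0, -0.6]
width: 0.0523
grip_force: 55.0
t 17.5 pos [0.5341 0.1138 0.145 ] yaw -3.48 f [ 0.6 -0.  -0.6] w 0.0523
shift mm [-0.   0.1  9. ] turn [ 1.000e-02 -0.000e+00  5.402e+01]
[-0.22761015 -0.21280698 -0.00806068]
```

View pics/z5.png

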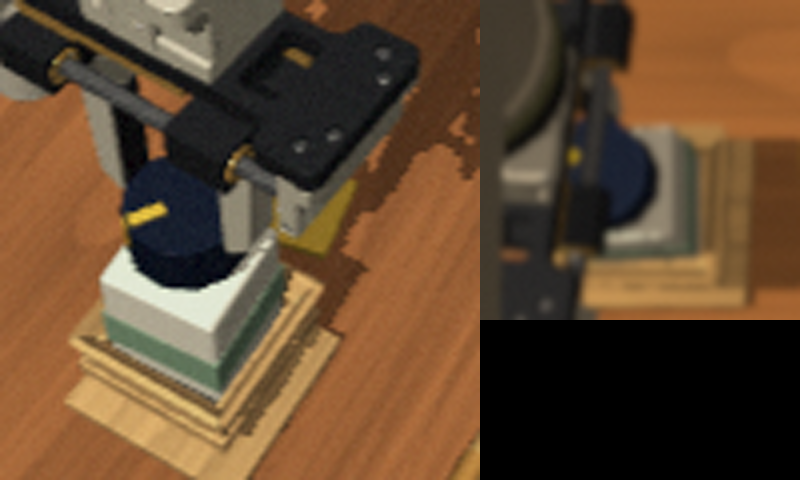

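The jar's corners haven't moved between views, and the load is now only the cap's 0.6 N, so the cap is free. I'll lift it straight up 32 mm.

```bash
python3 -m crank '[{"ax":0,"ay":0,"az":0,"x":0,"y":0,"z":-0.003,"fingers":1},{"ax":0,"ay":0,"az":0,"x":0,"y":0,"z":-0.008,"fingers":1},{"ax":0,"ay":0,"az":0,"x":0,"y":0,"z":-0.014,"fingers":1},{"ax":0,"ay":0,"az":0,"x":0,"y":0,"z":-0.02,"fingers":1},{"ax":0,"ay":0,"az":0,"x":0,"y":0,"z":-0.026,"fingers":1},{"ax":0,"ay":0,"az":0,"x":0,"y":0,"z":-0.031,"fingers":1},{"ax":0,"ay":0,"az":0,"x":0,"y":0,"z":-0.032,"fingers":1},{"ax":0,"ay":0,"az":0,"x":0,"y":0,"z":-0.032,"fingers":1}]' 55
python3 - <<'E'
from h import *
go((.534,.1138,.177),-3.5)
s=arm.grab_frame('side');t=arm.grab_frame('top')
a=cv2.resize(s[180:320,150:290],(560,560),interpolation=cv2.INTER_CUBIC)
cv2.imwrite('pics/z6.png',a[:,:,::-1])
E
```

```text
clock: 18.6
eef_pos: [0.534, 0.1138, 0.1769]
ee_rot: [0.728, 0.685, -0.0, -0.0]
ft_force: [0.5, 0.2, -0.1]
width: 0.0525
grip_force: 55.0
t 18.6 pos [0.534  0.1138 0.1769] yaw -3.48 f [ 0.5  0.2 -0.1] w 0.0525
shift mm [-0.  -0.  -0.1] turn [-0.01 -0.    0.02]
```

View pics/z6.png

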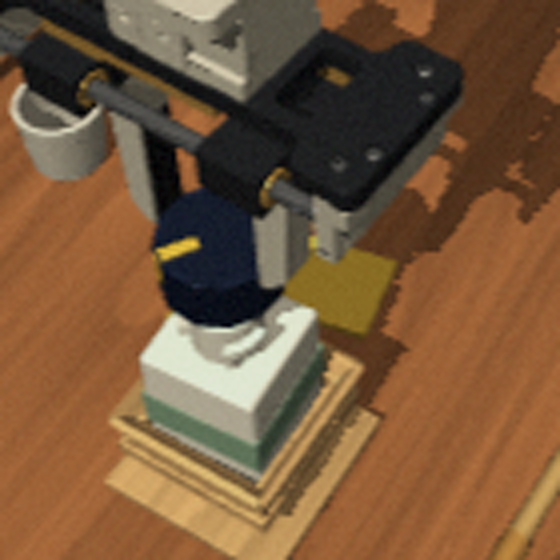

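The cap is held level above the bare neck at about (225,340), and the jar is square in the socket. I'll hand in the job.

```bash
python3 -c "
from bench import arm
print(arm.close_job())"
```

```text
the job is handed in; nothing more can be done
None
```

I handed the job in at 18.6 s on the robot's clock: the jar is seated in the stand's socket, and the unscrewed cap is held level and centred about 2 cm above its mouth; the bowl, cup, dish, rib and brush were not touched.

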